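# Stand the drained tube rack on its feet and push it back to the trunking

### The arm

A 6-joint arm with a two-finger parallel gripper is mounted at the origin on the work surface. World frame = base frame: x ahead of the robot, y to its left, z up, the work surface at z = 0. Lengths are in m, angles in rad, forces in N, time in s.
With the tool pointing down it reaches from about 0.35 to 0.775 m from the base axis. Payload 5.5 kg.
Tool frame: the origin (TCP) lies at the very end of the fingers, on their centre line; the grasp point (between the pads) lies env.grasp_offset behind it (env.grasp_offset is the distance from the TCP to the grasp point, in m); x points along the fingers, y is the direction in which the jaws open and shut, and the axes are right-handed (so a half turn about x gives the same grasp; the last joint's range is limited). The gripper opens to 85 mm and grips with 20 to 120 N. Pads are 22 mm wide; open, the fingers measure 114 mm over their backs; the gripper's body (76 mm by 85 mm) begins 54 mm behind the grasp point. The pads swing forward as they close: fully open they stand 13 mm farther back than shut.
Start: joints at [-1.347, 0.313, 0.046, 1.304, 0, 1.431], TCP at [0.205, -0.537, 0.231] pointing down, gripper open.
Joint ranges: [-2.76, 2.76], [-0.86, 1.69], [-1.03, 1.26], [-2.2, 2.34], [-1.47, 1.5], [-3.14, 3.14]. Speed limits (rad/s): [2.57, 2.57, 3.14, 3.14, 3.14, 3.14].

### API

Orientations are given as a unit quaternion [w, x, y, z].
In Python, from workcell import get_state, viewer, job, env gives the robot as it stands.
- The arm moves only by the tool send_rows, never from a script. Its argument "plan" is a list of rows, each a list of 6 numbers: the shift along the tool's x, y, z in mm, then the turn, a rotation vector about the tool's x, y, z in degrees. A call has exactly 10 rows; each row is the pose to reach, as a shift and turn from the pose commanded when the call began, along the tool's axes at that moment; what a row does not reach only later rows make up. A row lasts 1/8 s, in which the tool goes at most 62.5 mm and 10.7 degrees, less where a joint would pass 70% of its speed; a pose out of reach is approached as far as the arm can. A call with a gripper value outside its range is refused whole. "claw" is the finger opening in mm, from 0 to 85.4, set as the call begins (left out, the last holds). The fingers move at their own pace and stop on an object; "newtons" is the grip in N (left out, the last holds). Time passes only in rows, so rows that repeat a pose let the fingers close, or fill a call up. It gives the time, the measured TCP pose, the force and the opening at its end, in the units of the state.
- get_state(): the state, without advancing time (a new reading comes with each control period).
- viewer.read_camera(name): name is "side" or "top" or "wrist"; returns a dict with "frame" (480x640x3 uint8, blue, green, red), "mtx" (3x3 intrinsics, pixels), "k1" (the pictures are not rectified: a ray, as slopes to the right and down, at radius r is drawn at 1 + k1 r^2 times it, then the intrinsics apply), "rvec" (rotation vector, rad) and "tvec" (3), from world to camera coordinates, as OpenCV has them. Camera axes: x right, y down, z forward; pixel columns grow to the right and rows downward; lengths in m; the calibration is good to about 2 mm. A picture is of the moment at which its call begins. There is no depth.
- job.hand_in(): hands the job in, once; it reports no verdict.
The state is a dict: "clock": time; "joint_pos": joint angles; "qvel": joint speeds; "tau": joint torques, N m; "tcp_pos": TCP position; "orientation": TCP orientation; "wrist_force": force on the tool from outside, world axes, zero at the start; "ft_torque": the same for the moment, N m; "finger_gap": finger opening in m.
Only numpy, scipy, OpenCV 4.12 (cv2) and the standard library are available. Lean on these libraries where they do the work, as an engineer would, in place of code of your own. Each camera call takes 0.05 s, during which the arm holds its last target.

### The job

The blue tube rack was left lying on its long side to drain. Without pinching or lifting it, tip it back onto its feet by pushing its upper edge over towards the robot with the fingertips, then gently push the standing rack back across the bench until its whole long rear side sits flush against the white trunking. Leave everything else on the bench where it stands.

Things in the scene. Friction and masses are not known exactly. Their poses are not given: they have to be found in the camera images.
- rack: loose blue plastic tube rack, 0.2 to 0.4 kg, 60 square 16 mm holes (too small for fingers). Standing: 104 mm along its x, 250 along y, 70 along z. Origin: centre of its underside (feet side); z points from the feet to the hole grid; +x is the rear side. It starts lying on its +x side: x straight down, z level, away from the robot; then 104 mm high, 70 mm deep, origin 52 mm up in the middle of the feet side
- rack_middle (a point): middle of the rack's volume, 35 mm from the feet side along the rack's z; 52 mm up while it lies, 35 mm when it stands. Pushed towards the robot high on the hole grid, the rack turns about its lower near edge with little sliding, and past about 30 degrees falls onto its feet by itself, its middle then some 90 mm nearer the robot
- rack_back_left (a point): point on the rack's rear (+x) side at its +y end, 30 mm above the feet
- rack_back_right (a point): point on the rack's rear (+x) side at its -y end, 30 mm above the feet
- trunking: white plastic service trunking along the back of the bench, fixed, 940 mm long, 85 high, 65 deep. Origin: middle of the foot of its flat front face (towards the robot); x points away from the robot, square to that face; y runs along it. Its sockets are flat and over 260 mm from the middle
- bottle: bystander: loose glass bottle with blue cap, 68 mm across, 165 mm high; origin: centre of its underside
- jar: bystander: loose clear jar with white lid, 80 mm across, 75 mm high; origin: centre of its underside
- beaker: bystander: loose glass beaker, 72 mm across, 95 mm high; origin: centre of its underside
- cylinder: bystander: loose measuring cylinder on a white foot 72 mm across, 221 mm high; origin: centre of its underside
- flask: bystander: loose glass filter flask, 112 mm across, with a white porcelain funnel on top, 262 mm high in all; origin: centre of its underside
- dish: bystander: loose lidded culture dish, 95 mm across, 17 mm high; origin: centre of its underside
- spatula: bystander: loose steel laboratory spatula lying on the bench, 170 mm long along its own x, 14 mm wide, 5 mm thick; origin: centre of its underside

How it is judged:
By the outcome, as a careful person would: the job done as asked, in the order asked, and still so for the second after the job is handed in, with the robot touching nothing.
It also fails if it takes over 54 s, if anything falls off the work surface, if the arm or the gripper's body presses on something with over 40 N, if the wrist force passes 120 N, or if a joint passes its speed limit or range.

## Working session

There is one attempt and no reset: what is moved stays moved. The work goes in short steps, Python scripts to look and compute and a tool call to move; the robot and the scene stay as the last step left them, time stands still between calls to the robot, and variables do not carry over. Pictures are saved under pics/ and viewed, and the job is handed in when it is done.

Besides the shell and the picture viewer there is one more tool, called by a JSON object that holds its "api" and its "payload". send_rows: Moves the arm, as the interface text tells. Its arguments: {"type":"object","properties":{"plan":{"type":"array"},"claw":{"type":"number"},"newtons":{"type":"number"}},"required":["plan"]}

```bash
ls; mkdir -p pics; python3 - <<'E'
from workcell import get_state, viewer, job, env
import cv2,json,numpy as np
print(get_state(), env.grasp_offset)
for n in ["side","top","wrist"]:
    c=viewer.read_camera(n); cv2.imwrite(f"pics/{n}0.png",c["frame"])
    print(n,c["mtx"],c["k1"],c["rvec"],c["tvec"])
    R=cv2.Rodrigues(np.array(c["rvec"]))[0]; print(-R.T@np.array(c["tvec"]).ravel())
E
```

```text
pics
{'clock': 0.0, 'joint_pos': array([-1.34657937e+00,  3.14003666e-01,  4.49389240e-02,  1.30358637e+00,
        1.48812028e-05,  1.43122217e+00]), 'qvel': array([-0.00114025,  0.0007922 , -0.00123161, -0.00171202,  0.00026277,
        0.00195767]), 'tau': array([ 1.67017475e-03, -4.80628538e+01,  2.98532420e+01,  1.93752546e-02,
        2.82061461e-05, -4.09508289e-06]), 'tcp_pos': array([ 0.2044878 , -0.53684938,  0.23039063]), 'orientation': array([-0.12725604, -0.69541855, -0.12856684,  0.69546352]), 'wrist_force': array([ 0.25034847,  0.02295517, -0.64657135]), 'ft_torque': array([0.04683477, 0.00636371, 0.03174513]), 'finger_gap': 0.08540829302213604} 0.0187
side [[543.9786282    0.         317.33751339]
 [  0.         543.9786282  233.49900271]
 [  0.           0.           1.        ]] -0.14486446622458013 [ 1.09480983 -2.52175748  0.88108815] [0.42453849 0.30502658 1.16310238]
[-0.0548011   0.64561437  1.09829879]
top [[481.83069947   0.         322.98201734]
 [  0.         481.83069947 238.26374069]
 [  0.           0.           1.        ]] 0.017965989591650036 [ 2.13612814 -2.15535576  0.10792755] [0.07714274 0.54597604 1.12066171]
[0.40295373 0.04510728 1.18132008]
wrist [[344.41132757   0.         323.7333342 ]
 [  0.         344.41132757 239.65757592]
 [  0.           0.           1.        ]] -0.018846769153442886 [-2.37196338  1.63194823  0.25495004] [-0.57405326 -0.04058831  0.37970181]
[ 0.27626692 -0.50981903  0.37298682]
```

View pics/side0.png

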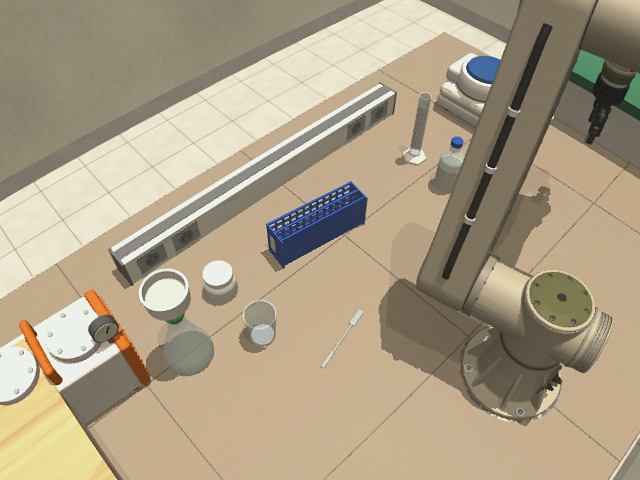

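View pics/top0.png

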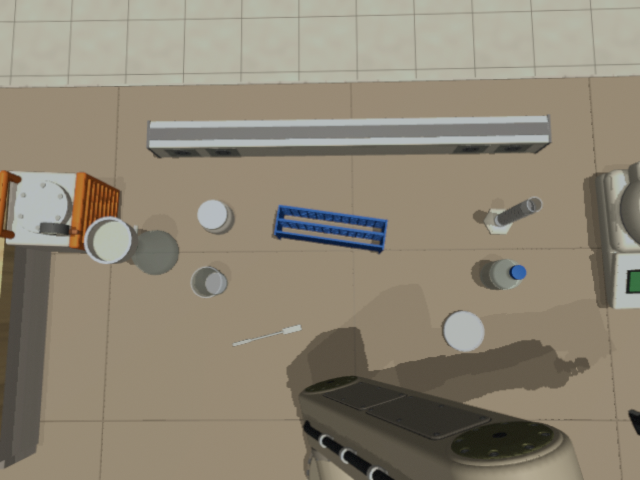

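View pics/wrist0.png

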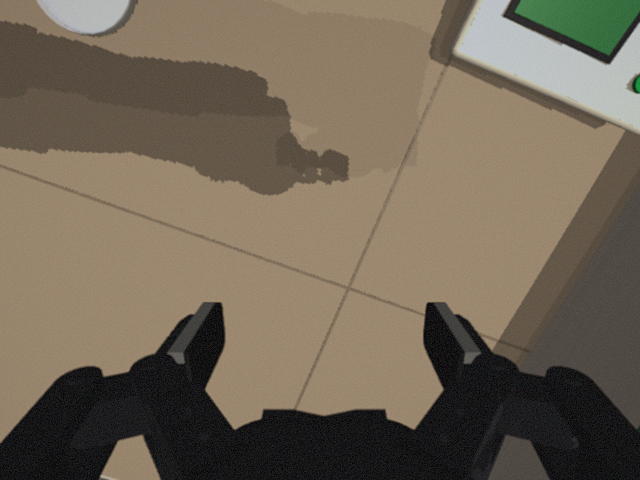

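The side view shows the rack lying at about (317,225). In the top view it spans about (275–387, 205–252), yawed slightly against the trunking, whose front top edge is near row 146. I'll measure both next.

```bash
cat > h.py <<'E'
from workcell import get_state, viewer, job, env
import cv2,numpy as np
from scipy.spatial.transform import Rotation as Rn
np.set_printoptions(precision=4,suppress=True)
def cam(n,save=None):
    c=viewer.read_camera(n)
    if save: cv2.imwrite(f"pics/{save}.png",c["frame"])
    c["R"]=cv2.Rodrigues(np.array(c["rvec"]))[0]; c["C"]=-c["R"].T@np.array(c["tvec"]).ravel()
    return c
def cast(c,px,z):
    px=np.array(px,float).reshape(-1,1,2)
    d=np.array([c["k1"],0,0,0,0],float)
    u=cv2.undistortPoints(px,c["mtx"],d).reshape(-1,2)
    r=np.c_[u,np.ones(len(u))]@c["R"]
    return c["C"]+r*((z-c["C"][2])/r[:,2])[:,None]
def proj(c,P):
    return cv2.projectPoints(np.array(P,float).reshape(-1,1,3),np.array(c["rvec"]),np.array(c["tvec"]),c["mtx"],np.array([c["k1"],0,0,0,0.]))[0].reshape(-1,2)
def blue(c,roi):
    hsv=cv2.cvtColor(c["frame"],cv2.COLOR_BGR2HSV)
    m=cv2.inRange(hsv,(105,120,40),(130,255,255))
    k=np.zeros_like(m);x0,y0,x1,y1=roi;k[y0:y1,x0:x1]=m[y0:y1,x0:x1]
    return k
E
python3 - <<'E'
from h import *
c=cam("top")
m=blue(c,(240,160,430,300))
cs=cv2.findContours(m,cv2.RETR_EXTERNAL,cv2.CHAIN_APPROX_NONE)[0]
p=np.vstack(cs); box=cv2.boxPoints(cv2.minAreaRect(p)); print(box); W=cast(c,box,.104);print(W)
print("len",[np.linalg.norm(W[i]-W[i-1]) for i in range(4)], "centre",W.mean(0))
# trunking: print column profile
g=cv2.cvtColor(c["frame"],cv2.COLOR_BGR2GRAY)
for u in (200,250,300,350,400,450,500): print(u,g[115:165,u].tolist())
cv2.imwrite("pics/topcrop.png",cv2.resize(c["frame"][100:270,240:440],None,fx=4,fy=3.5,interpolation=cv2.INTER_CUBIC))
s=cam("side");cv2.imwrite("pics/sidecrop.png",cv2.resize(s["frame"][160:290,240:400],None,fx=5,fy=4.5,interpolation=cv2.INTER_CUBIC))
# bystanders approx
for n,px,z in [("flaskfunnel",(110,241),.262),("jar",(213,214),.075),("beaker_base",(213,283),0),("cyl foot",(498,222),0),("bottlecap",(517,272),.165),("dish",(464,331),.017),("spat",(234,344),0),("spat",(300,328),0)]: print(n,cast(c,px,z))
E
```

```text
[[273.3013 237.2402]
 [277.6507 204.6201]
 [386.7773 219.1703]
 [382.4279 251.7904]]
[[ 0.5415  0.1829  0.104 ]
 [ 0.6163  0.1734  0.104 ]
 [ 0.5799 -0.0737  0.104 ]
 [ 0.5061 -0.0623  0.104 ]]
len [np.float64(0.24771902425425169), np.float64(0.07543858698301663), np.float64(0.24976406328898437), np.float64(0.07471530514120148)] centre [0.561  0.0551 0.104 ]
200 [139, 139, 138, 139, 140, 149, 170, 184, 185, 185, 185, 183, 160, 124, 119, 118, 119, 118, 119, 119, 119, 118, 119, 120, 125, 158, 183, 185, 185, 184, 183, 167, 123, 88, 84, 86, 88, 85, 85, 77, 72, 82, 113, 136, 139, 139, 139, 139, 139, 139]
250 [140, 140, 140, 140, 144, 165, 183, 185, 185, 185, 183, 169, 136, 123, 120, 121, 120, 120, 121, 122, 120, 120, 121, 121, 150, 182, 185, 185, 185, 185, 181, 159, 98, 87, 87, 86, 87, 87, 85, 85, 88, 110, 138, 140, 140, 139, 140, 140, 139, 139]
300 [140, 140, 140, 142, 162, 182, 185, 186, 185, 184, 174, 147, 124, 122, 122, 123, 124, 122, 123, 122, 122, 122, 121, 146, 182, 185, 185, 185, 185, 183, 164, 105, 88, 86, 87, 86, 86, 86, 85, 85, 98, 122, 138, 139, 140, 139, 139, 140, 140, 139]
3
[... 553 characters left out ...]
2, 121, 121, 121, 121, 122, 122, 120, 121, 120, 154, 182, 185, 185, 185, 185, 182, 159, 102, 83, 84, 87, 86, 86, 85, 84, 84, 89, 114, 136, 138, 139, 139, 139, 138, 139, 139, 139, 139]
500 [141, 161, 179, 185, 185, 185, 184, 175, 146, 122, 118, 118, 118, 117, 118, 118, 119, 119, 118, 121, 145, 172, 184, 185, 185, 185, 184, 171, 133, 88, 69, 58, 58, 57, 58, 58, 60, 79, 116, 136, 139, 138, 139, 139, 139, 138, 139, 139, 139, 139]
flaskfunnel [[0.5172 0.4795 0.262 ]]
jar [[0.6016 0.3283 0.075 ]]
beaker_base [[0.4432 0.3439 0.    ]]
cyl foot [[ 0.5867 -0.3568  0.    ]]
bottlecap [[ 0.4553 -0.3342  0.165 ]]
dish [[ 0.3251 -0.2582  0.017 ]]
spat [[0.2962 0.2897 0.    ]]
spat [[0.3331 0.1302 0.    ]]
```

View pics/topcrop.png

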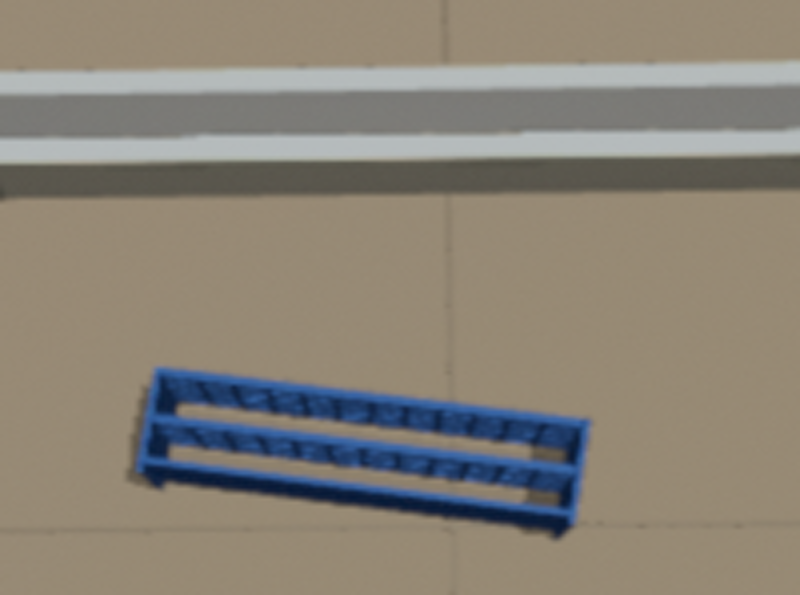

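View pics/sidecrop.png

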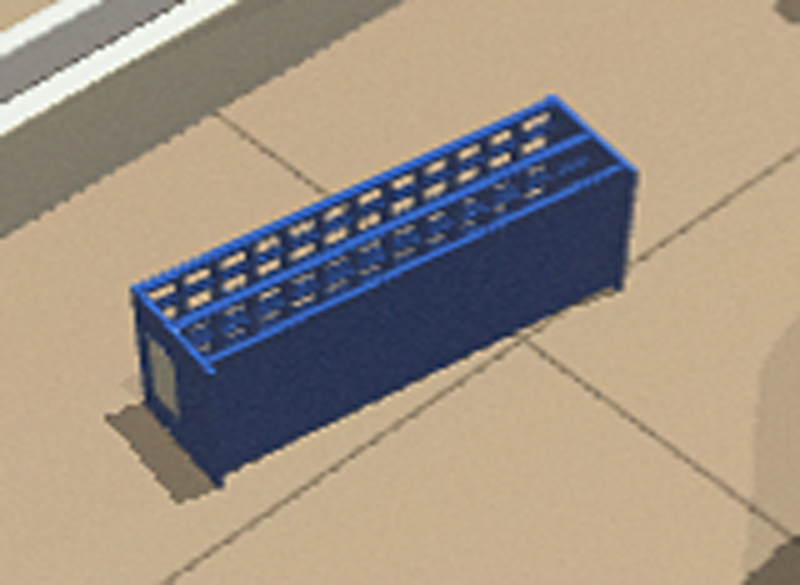

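```bash
cat >> h.py <<'E'
def rel(pos,l,pos0=None):
    """tool-frame shift(mm), rotvec(deg) from the present pose to pos, tool down, jaw axis along +-l"""
    s=get_state(); q=s["orientation"]; R0=Rn.from_quat([q[1],q[2],q[3],q[0]])
    l=np.array([l[0],l[1],0.])/np.hypot(*l[:2]); x=np.array([0,0,-1.])
    out=[]
    for sg in (1,-1):
        R1=Rn.from_matrix(np.c_[x,sg*l,np.cross(x,sg*l)])
        out.append((R0.inv()*R1).as_rotvec(degrees=True))
    d=R0.inv().apply(np.array(pos)-s["tcp_pos"])*1000
    return d,out,R0.as_matrix()
E
python3 - <<'E'
from h import *
c=cam("top")
g=cv2.cvtColor(c["frame"],cv2.COLOR_BGR2GRAY).astype(float)
T=[];F=[]
for u in range(240,460,4):
    col=g[130:170,u]
    i=[k for k in range(39) if col[k]>=135>col[k+1] and col[k+1]<135][-1] if False else None
    k=np.where((col[:-1]>=130)&(col[1:]<130))[0]; k=k[k>8][0]
    T.append((u,130+k+(col[k]-130)/(col[k]-col[k+1])))
    k2=np.where((col[:-1]<112)&(col[1:]>=112))[0]; k2=k2[k2>k][0]
    F.append((u,130+k2+(112-col[k2])/(col[k2+1]-col[k2])))
for P,z in((T,.085),(F,0)):
    W=cast(c,P,z); a=np.polyfit(W[:,1],W[:,0],1); print("x = %.4f + %.4f y"%(a[1],a[0]),np.abs(np.polyval(a,W[:,1])-W[:,0]).max())
l=np.array([.0364,.2471]);l/=np.hypot(*l)
print("back edge mid",(.5981,.0499))
d,o,R=rel([.66,.04,.30],l);print(d,o);print(R)
E
```

```text
x = 0.7599 + 0.0017 y 0.0005485422837809839
x = 0.7619 + 0.0023 y 0.001783871733231246
back edge mid (0.5981, 0.0499)
[ -68.745  -377.4409 -631.0331] [array([-150.776 ,   -0.0435,    0.0064]), array([29.224 ,  0.0048,  0.0323])]
[[-0.0001  0.3558 -0.9346]
 [ 0.0005 -0.9346 -0.3558]
 [-1.     -0.0006 -0.0001]]
```

{"api": "send_rows", "payload": {"plan": [[-60,0,0,0,0,0],[-100,-25,-40,3,0,0],[-110,-53,-85,6,0,0],[-110,-80,-130,9,0,0],[-110,-108,-175,12,0,0],[-110,-136,-220,15,0,0],[-110,-164,-265,18,0,0],[-110,-192,-310,22,0,0],[-110,-220,-355,26,0,0],[-110,-248,-400,29.2,0,0]], "claw": 85}}

```text
clock: 1.55
tcp_pos: [0.491, -0.1618, 0.3414]
orientation: [-0.052, 0.705, -0.052, -0.705]
wrist_force: [1.4, -1.5, 0.3]
finger_gap: 0.0849
```

```bash
python3 - <<'E'
from h import *
s=get_state();print(s["tcp_pos"],s["joint_pos"],s["clock"],s["wrist_force"])
d,o,R=rel([.6476,.0426,.30],[.0364,.2471]);print(d,o);print(R)
E
```

```text
[ 0.491  -0.1618  0.3414] [-0.4736  0.1925  0.1546  1.5322 -0.0002  2.8159] 1.55 [ 1.3707 -1.5126  0.2746]
[  41.4295 -225.2559 -124.7251] [array([179.9092,  -0.0339,   0.0485]), array([-0.0908, -0.0309, -0.0216])]
[[ 0.0005 -0.1473 -0.9891]
 [-0.0005 -0.9891  0.1473]
 [-1.      0.0004 -0.0005]]
```

{"api": "send_rows", "payload": {"plan": [[0,-30,-15,-10,0,0],[0,-60,-32,-20,0,0],[0,-90,-48,-30,0,0],[0,-120,-64,-40,0,0],[0,-150,-80,-50,0,0],[0,-180,-98,-60,0,0],[0,-205,-112,-70,0,0],[0,-225,-125,-80,0,0],[0,-225,-125,-90,0,0],[0,-225,-125,-100,0,0]]}}

```text
clock: 2.8
tcp_pos: [0.6467, 0.0417, 0.3407]
orientation: [0.509, 0.491, 0.509, -0.491]
wrist_force: [-1.0, 0.1, -0.7]
finger_gap: 0.0848
```

{"api": "send_rows", "payload": {"plan": [[0,0,0,-10,0,0],[0,0,0,-20,0,0],[0,0,0,-30,0,0],[0,0,0,-40,0,0],[0,0,0,-50,0,0],[0,0,0,-60,0,0],[0,0,0,-70,0,0],[20,0,0,-80,0,0],[40,0,0,-80,0,0],[40,0,0,-80,0,0]]}}

```text
clock: 4.05
tcp_pos: [0.6456, 0.0412, 0.2995]
orientation: [0.704, 0.052, 0.707, -0.052]
wrist_force: [0.2, -0.4, -0.1]
finger_gap: 0.0847
```

```bash
python3 - <<'E'
from h import *
s=get_state();print(s["tcp_pos"],s["joint_pos"],s["clock"],s["wrist_force"])
d,o,R=rel([.6476,.0426,.083],[.0364,.2471]);print(d,o);print(R)
c=cam("side","side1");cam("wrist","wrist1")
E
```

```text
[0.6456 0.0412 0.2995] [-0.0602  0.4652  0.436   1.5452 -0.0001  0.0857] 4.05 [ 0.199  -0.3791 -0.1062]
[216.5025   1.7908   2.5343] [array([ 0.0169, -0.2067,  0.0246]), array([-179.9828,   -0.0387,   -0.3247])]
[[-0.0036  0.1454  0.9894]
 [ 0.0001  0.9894 -0.1454]
 [-1.     -0.0004 -0.0036]]
```

View pics/wrist1.png

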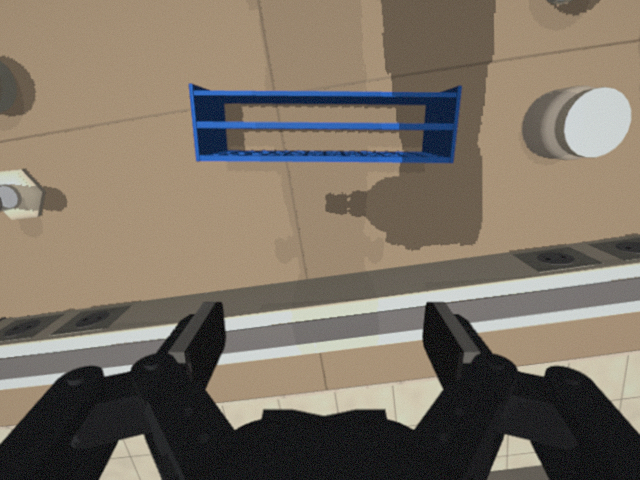

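The wrist view shows the rack parallel to the jaws and centred: its far edge lies along row 158, columns 197–456. I'll descend behind it now.

{"api": "send_rows", "payload": {"plan": [[25,1,2,0,0,0],[50,2,3,0,0,0],[75,2,3,0,0,0],[100,2,3,0,0,0],[125,2,3,0,0,0],[150,2,3,0,0,0],[175,2,3,0,0,0],[200,2,3,0,0,0],[214,2,3,0,0,0],[214,2,3,0,0,0]]}}

```text
clock: 5.4
tcp_pos: [0.6496, 0.0426, 0.0869]
orientation: [0.705, 0.052, 0.706, -0.052]
wrist_force: [0.0, -0.4, 0.3]
finger_gap: 0.0852
```

```bash
python3 - <<'E'
from h import *
s=get_state();print(s["tcp_pos"],s["clock"],s["wrist_force"])
c=cam("side","side2");cv2.imwrite("pics/sidecrop2.png",cv2.resize(c["frame"][120:290,240:430],None,fx=4,fy=3.5))
c=cam("wrist","wrist2")
E
```

```text
[0.6496 0.0426 0.0869] 5.4 [ 0.0421 -0.4235  0.333 ]
```

View pics/wrist2.png

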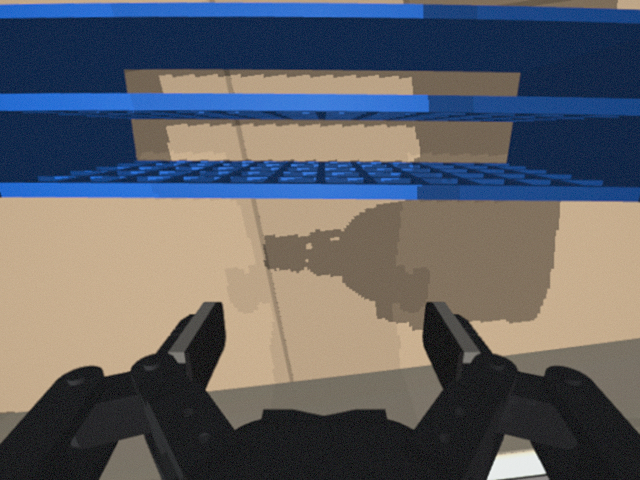

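View pics/sidecrop2.png

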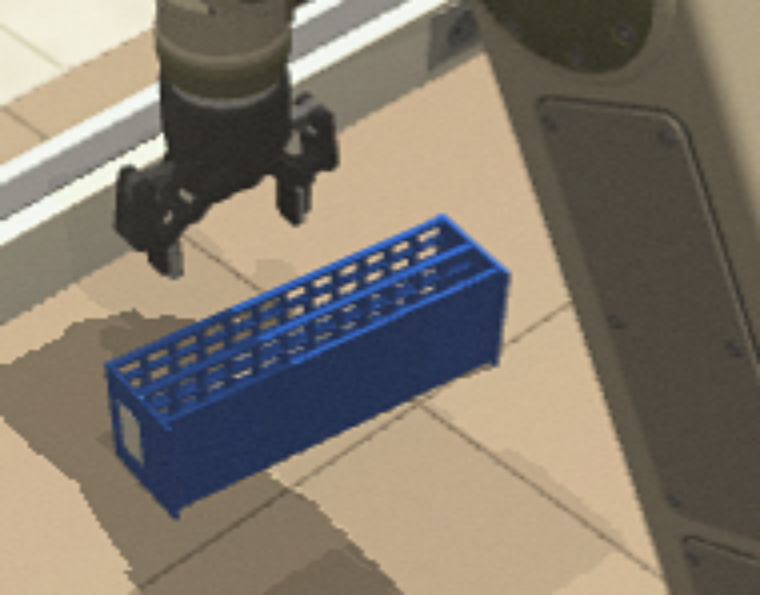

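Both fingers are behind the rack, level with it and clear. I'll lower slightly and push towards the robot.

{"api": "send_rows", "payload": {"plan": [[8,0,-5,0,0,0],[8,0,-15,0,0,0],[8,0,-25,0,0,0],[8,0,-31,0,0,0],[8,0,-36,0,0,0],[8,0,-41,0,0,0],[8,0,-46,0,0,0],[8,0,-51,0,0,0],[8,0,-56,0,0,0],[8,0,-61,0,0,0]]}}

```text
clock: 6.75
tcp_pos: [0.5895, 0.0516, 0.0795]
orientation: [0.705, 0.052, 0.705, -0.052]
wrist_force: [3.3, -0.1, 3.7]
finger_gap: 0.0853
```

```bash
python3 - <<'E'
from h import *
s=get_state();print(s["tcp_pos"],s["clock"],s["wrist_force"])
c=cam("side","side3");cv2.imwrite("pics/sidecrop3.png",cv2.resize(c["frame"][120:290,240:430],None,fx=4,fy=3.5))
E
```

```text
[0.5895 0.0516 0.0795] 6.75 [ 3.3049 -0.0833  3.6622]
```

View pics/sidecrop3.png

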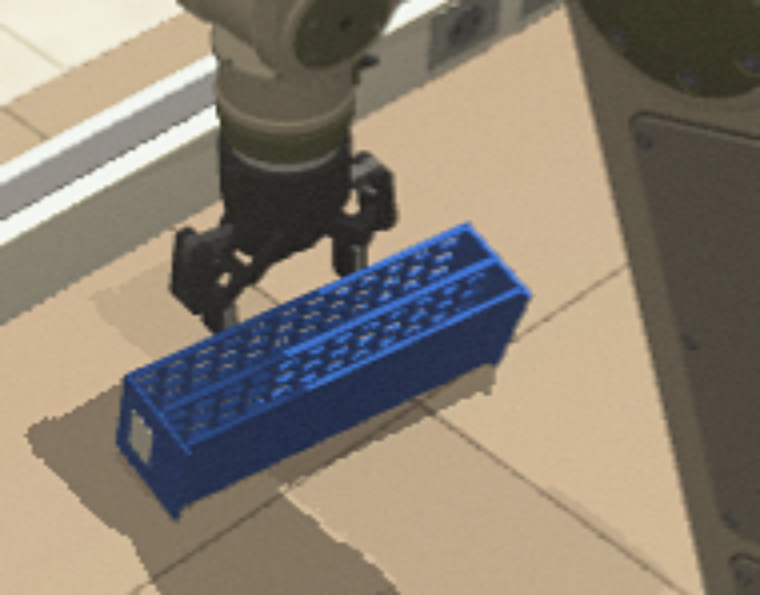

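{"api": "send_rows", "payload": {"plan": [[0,0,-5,0,0,0],[-2,0,-10,0,0,0],[-4,0,-15,0,0,0],[-5,0,-20,0,0,0],[-6,0,-25,0,0,0],[-7,0,-30,0,0,0],[-8,0,-35,0,0,0],[-9,0,-39,0,0,0],[-10,0,-42,0,0,0],[-10,0,-42,0,0,0]]}}

```text
clock: 8.05
tcp_pos: [0.5476, 0.0577, 0.0892]
orientation: [0.705, 0.051, 0.705, -0.052]
wrist_force: [-0.7, -0.9, -0.0]
finger_gap: 0.0852
```

```bash
python3 - <<'E'
from h import *
s=get_state();print(s["tcp_pos"],s["clock"],s["wrist_force"])
c=cam("side","side4");cv2.imwrite("pics/sidecrop4.png",cv2.resize(c["frame"][120:310,240:430],None,fx=4,fy=3.15))
E
```

```text
[0.5476 0.0577 0.0892] 8.05 [-0.6643 -0.9264 -0.0434]
```

View pics/sidecrop4.png

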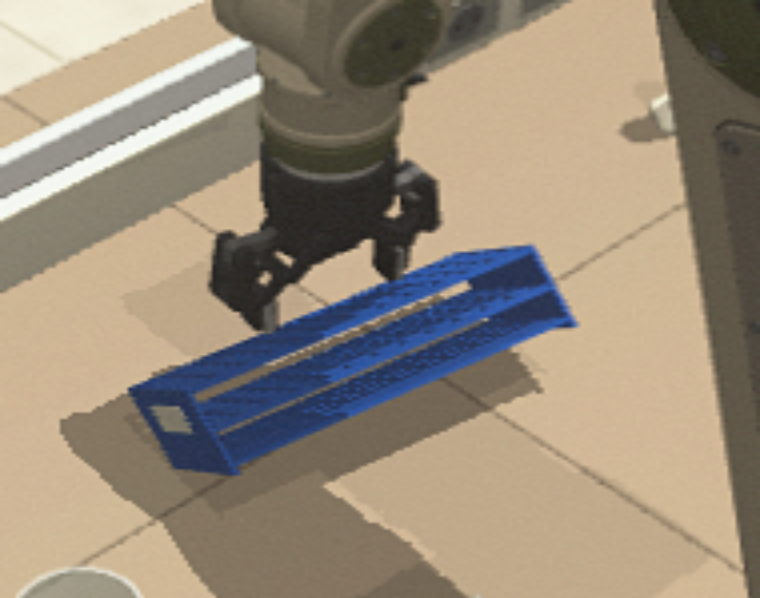

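{"api": "send_rows", "payload": {"plan": [[-15,0,0,0,0,0],[-40,0,0,0,0,0],[-70,0,0,0,0,0],[-100,0,0,0,0,0],[-120,0,-30,0,0,0],[-130,0,-70,0,0,0],[-130,0,-110,0,0,0],[-130,0,-145,0,0,0],[-130,0,-170,0,0,0],[-130,0,-170,0,0,0]]}}

```text
clock: 9.35
tcp_pos: [0.3787, 0.0826, 0.2205]
orientation: [0.706, 0.051, 0.705, -0.051]
wrist_force: [0.0, 0.4, 0.6]
finger_gap: 0.0853
```

```bash
python3 - <<'E'
from h import *
s=get_state();print(s["tcp_pos"],s["clock"],s["wrist_force"],s["joint_pos"])
c=cam("side","side5");cam("top","top5");w=cam("wrist","wrist5")
E
```

```text
[0.3787 0.0826 0.2205] 9.35 [0.0026 0.4006 0.5956] [ 0.0069 -0.0478 -0.4021  1.2149 -0.0001  0.152 ]
```

View pics/side5.png

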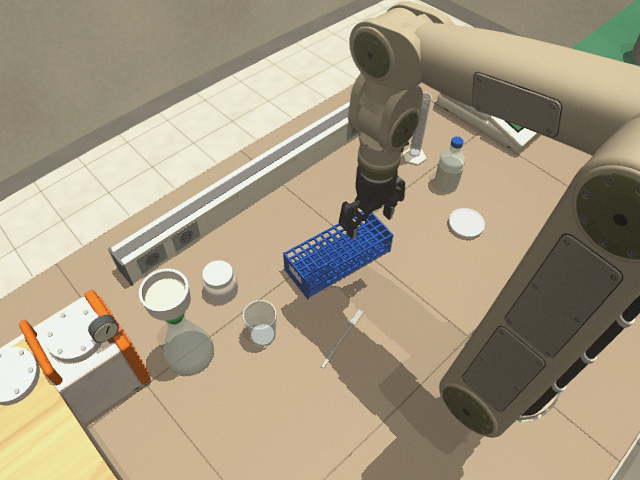

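View pics/top5.png

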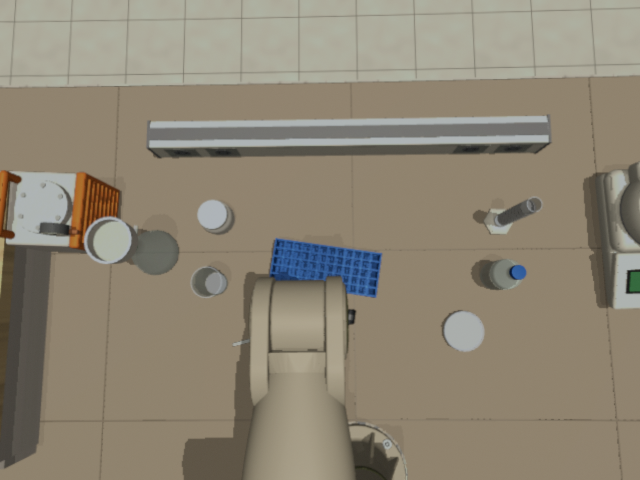

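View pics/wrist5.png

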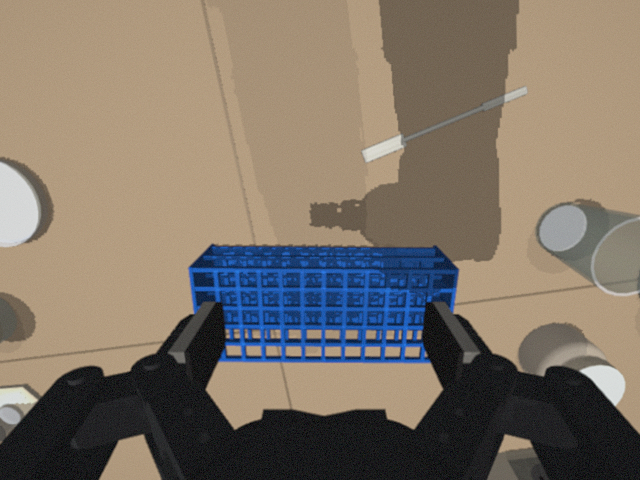

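The rack stands on its feet and the bystanders look unmoved. In the top view its corners are at about (273,240), (381,253) and (377,297).

```bash
python3 - <<'E'
from h import *
c=cam("top")
print(cast(c,[(273.5,240),(381.5,253),(377,297.5)],.07))
w=cam("wrist")
m=blue(w,(150,230,500,380))
print(cast(w,[(189.5,269),(457.5,267),(212,362),(438,362)],.07))
print(get_state()["tcp_pos"])
E
```

```text
[[ 0.5394  0.1867  0.07  ]
 [ 0.5065 -0.0635  0.07  ]
 [ 0.4047 -0.0509  0.07  ]]
[[ 0.4059 -0.0458  0.07  ]
 [ 0.4393  0.1974  0.07  ]
 [ 0.5074 -0.05    0.07  ]
 [ 0.5402  0.1753  0.07  ]]
[0.3808 0.0822 0.2195]
```

{"api": "send_rows", "payload": {"plan": [[20,0,-5,0,0,0],[50,0,-8,0,0,0],[80,0,-8,0,0,0],[110,0,-8,0,0,0],[140,0,-8,0,0,0],[160,0,-8,0,0,0],[180,0,-8,0,0,0],[195,0,-8,0,0,0],[203,0,-8,0,0,0],[203,0,-8,0,0,0]]}}

```text
clock: 10.85
tcp_pos: [0.3717, 0.0834, 0.0158]
orientation: [0.705, 0.052, 0.706, -0.052]
wrist_force: [-0.4, -0.0, 0.8]
finger_gap: 0.0848
```

```bash
python3 - <<'E'
from h import *
s=get_state();print(s["tcp_pos"],s["clock"],s["wrist_force"],s["joint_pos"])
c=cam("side","side6");w=cam("wrist","wrist6")
cv2.imwrite("pics/sidecrop6.png",cv2.resize(c["frame"][170:360,240:440],None,fx=4,fy=3.15))
E
```

```text
[0.3717 0.0834 0.0158] 10.85 [-0.3972 -0.0242  0.7626] [ 0.0092  0.1509 -0.7595  0.6617 -0.0001  0.1553]
```

View pics/sidecrop6.png

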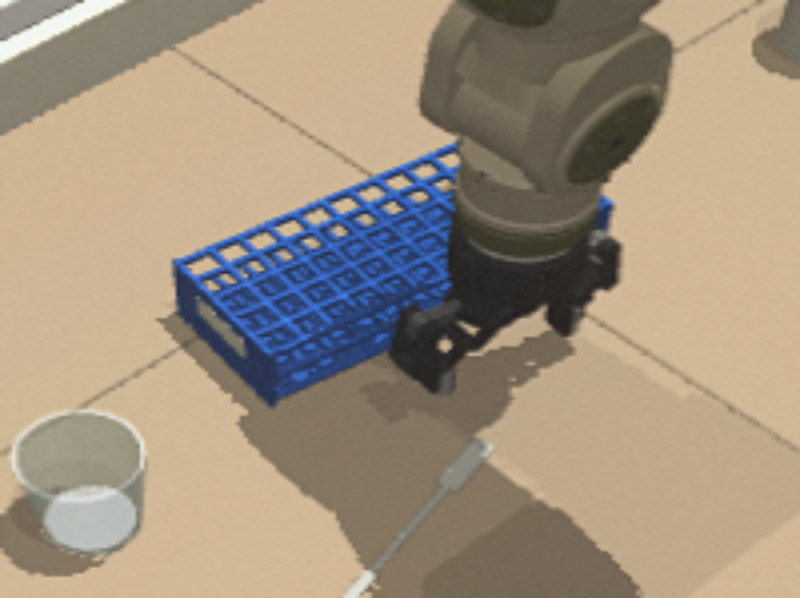

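View pics/wrist6.png

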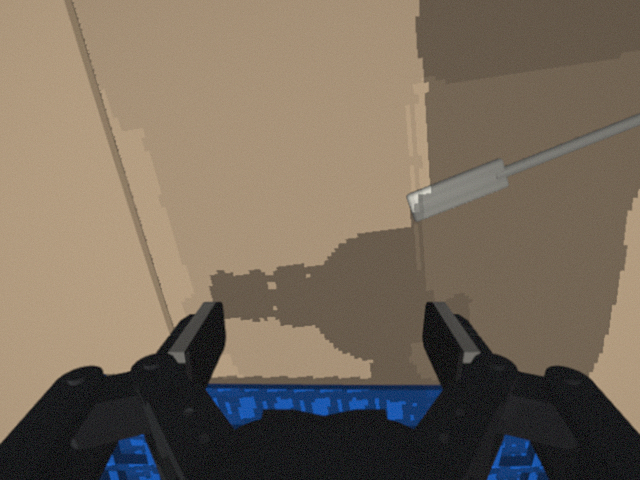

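{"api": "send_rows", "payload": {"plan": [[0,0,12,0,0,0],[0,0,22,0,0,0],[0,0,28,0,0,0],[0,0,33,0,0,0],[0,0,37,0,0,0],[0,0,41,0,0,0],[0,0,46,0,0,0],[0,1,52,0,0,0],[0,2,58,0,0,0],[0,3,65,0,0,0]]}}

```text
clock: 12.2
tcp_pos: [0.4369, 0.077, 0.0162]
orientation: [0.705, 0.051, 0.705, -0.052]
wrist_force: [-1.3, -0.1, 0.8]
finger_gap: 0.085
```

```bash
python3 - <<'E'
from h import *
s=get_state();print(s["tcp_pos"],s["clock"],s["wrist_force"],s["ft_torque"])
c=cam("side","side7");w=cam("wrist","wrist7")
cv2.imwrite("pics/sidecrop7.png",cv2.resize(c["frame"][150:340,240:440],None,fx=4,fy=3.15))
E
```

```text
[0.4369 0.077  0.0162] 12.2 [-1.3305 -0.0828  0.829 ] [-0.0118  0.362  -0.0435]
```

View pics/sidecrop7.png

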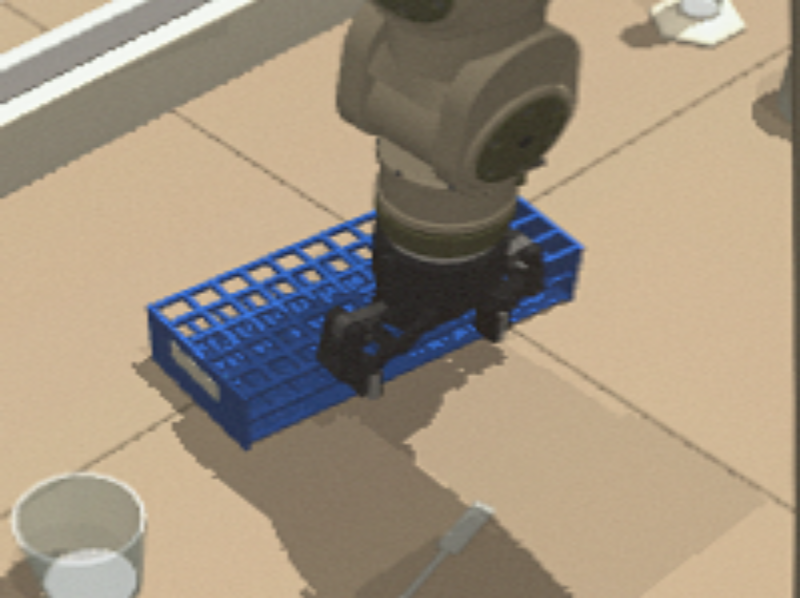

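View pics/wrist7.png

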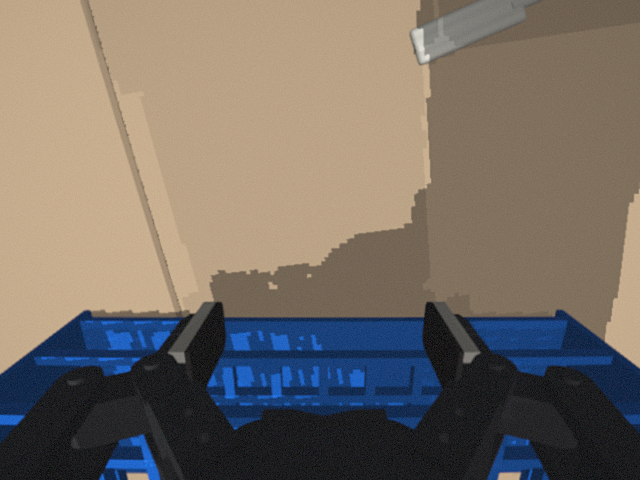

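{"api": "send_rows", "payload": {"plan": [[0,1,9,-0.8,0,0],[0,3,18,-1.6,0,0],[0,4,27,-2.5,0,0],[0,5,36,-3.4,0,0],[0,7,45,-4.2,0,0],[0,8,54,-5,0,0],[0,9,63,-5.9,0,0],[0,10,72,-6.8,0,0],[0,12,81,-7.6,0,0],[0,13,90,-8.4,0,0]]}}

```text
clock: 13.55
tcp_pos: [0.5281, 0.0769, 0.0163]
orientation: [0.707, -0.001, 0.707, 0.001]
wrist_force: [-2.1, -0.8, -1.3]
finger_gap: 0.0848
```

```bash
python3 - <<'E'
from h import *
s=get_state();print(s["tcp_pos"],s["clock"],s["wrist_force"],s["ft_torque"],s["joint_pos"])
print(rel(s["tcp_pos"],[.002,1]))
c=cam("side","side8");w=cam("wrist","wrist8");cam("top","top8")
E
```

```text
[0.5281 0.0769 0.0163] 13.55 [-2.0813 -0.818  -1.271 ] [-0.004   0.3777 -0.0559] [-0.0059  0.3993 -0.3974  0.7741 -0.     -0.0078]
(array([0., 0., 0.]), [array([0.2221, 0.0002, 0.0022]), array([-179.7779,   -0.0035,    0.0003])], array([[ 0.    , -0.0019,  1.    ],
       [-0.    ,  1.    ,  0.0019],
       [-1.    , -0.    ,  0.    ]]))
```

View pics/side8.png

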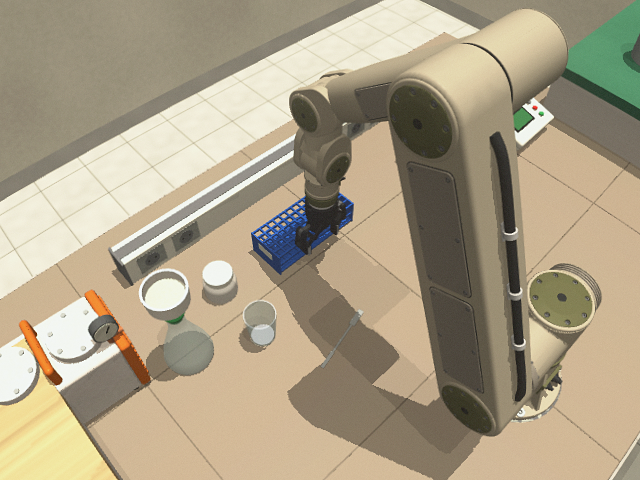

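View pics/top8.png

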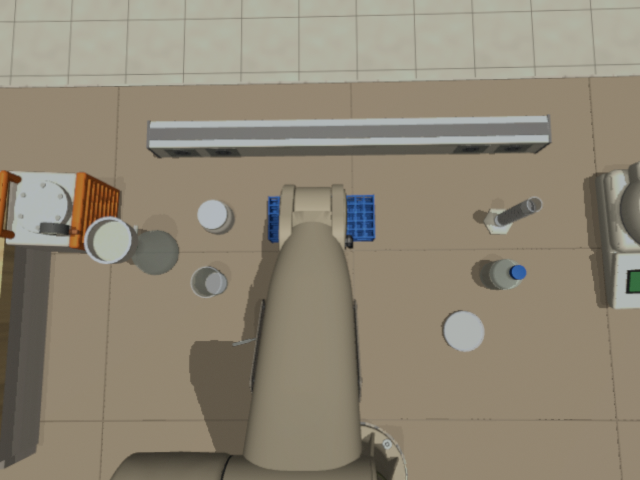

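View pics/wrist8.png

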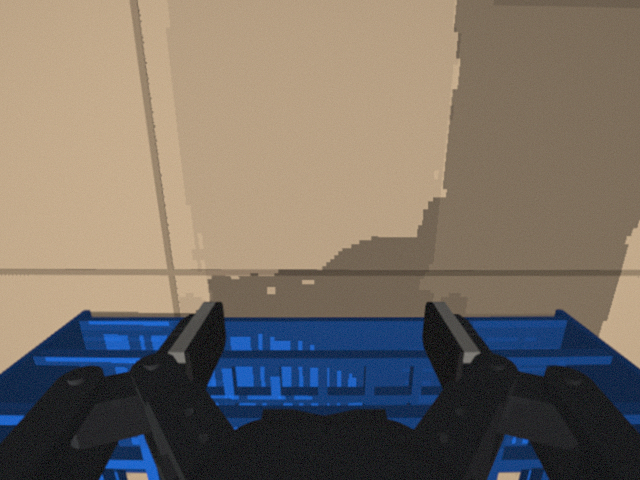

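The rack is now square to the trunking, with its rear edge near (268,197)–(374,195) in the top view. Next I'll measure the remaining gap.

```bash
cat > gap.py <<'E'
from h import *
import sys
def gap(c,u0=262,u1=380,v0=120,v1=245):
    m=blue(c,(u0,v0,u1,v1)); cols={}
    hsv=cv2.cvtColor(c["frame"],cv2.COLOR_BGR2HSV)
    P=[]
    for u in range(u0,u1):
        v=np.where(m[:,u])[0]
        if len(v)>3: P.append((u,v.min()-0.5))
    P=np.array(P); 
    W=cast(c,P,.07)
    return P,W
if __name__=="__main__":
    c=cam("top")
    P,W=gap(c)
    keep=(P[:,0]<P[0,0]+14)|(P[:,0]>P[-1,0]-24)
    for i in np.where(keep)[0][::4]: print(P[i],W[i],"gap",.761+.002*W[i,1]-W[i,0])
E
python3 gap.py
```

```text
[268.  201.5] [0.6308 0.2002 0.07  ] gap 0.13059074280786342
[272.  196.5] [0.6427 0.1908 0.07  ] gap 0.11870079159883473
[276.  196.5] [0.6426 0.1814 0.07  ] gap 0.11879878130838628
[351.  195.5] [0.6427 0.0049 0.07  ] gap 0.11828433524546
[355.  195.5] [ 0.6426 -0.0045  0.07  ] gap 0.11838699136106212
[359.  195.5] [ 0.6425 -0.0139  0.07  ] gap 0.11848985148067237
[363.  195.5] [ 0.6424 -0.0232  0.07  ] gap 0.11859291463131216
[367.  194.5] [ 0.6446 -0.0326  0.07  ] gap 0.11630655075372742
[371.  194.5] [ 0.6445 -0.042   0.07  ] gap 0.11641060810138193
```

{"api": "send_rows", "payload": {"plan": [[0,0,10,0,0,0],[0,0,20,0,0,0],[0,0,30,0,0,0],[0,0,40,0,0,0],[0,0,50,0,0,0],[0,0,60,0,0,0],[0,0,70,0,0,0],[0,0,80,0,0,0],[0,0,90,0.1,0,0],[0,0,98,0.2,0,0]]}}

```text
clock: 15.0
tcp_pos: [0.6262, 0.0769, 0.0163]
orientation: [0.707, 0.001, 0.707, -0.001]
wrist_force: [-2.5, 0.9, 0.3]
finger_gap: 0.0845
```

```bash
python3 - <<'E'
from h import *
s=get_state();print(s["tcp_pos"],s["clock"],s["wrist_force"],s["ft_torque"])
E
python3 gap.py
```

```text
[0.6262 0.0769 0.0163] 15.0 [-2.5064  0.9142  0.2657] [0.0163 0.4027 0.0419]
[269.  156.5] [0.7398 0.1985 0.07  ] gap 0.021637362295537144
[273.  155.5] [0.7421 0.189  0.07  ] gap 0.019304340162597855
[277.  155.5] [0.7419 0.1794 0.07  ] gap 0.019421355148144137
[352.  154.5] [0.7417 0.0011 0.07  ] gap 0.0192597045687829
[356.  154.5] [ 0.7416 -0.0084  0.07  ] gap 0.019386211419759936
[360.  154.5] [ 0.7415 -0.0178  0.07  ] gap 0.01951316201416664
[364.  154.5] [ 0.7413 -0.0273  0.07  ] gap 0.019640554955122402
[368.  154.5] [ 0.7412 -0.0368  0.07  ] gap 0.01976838882593901
[372.  154.5] [ 0.741  -0.0462  0.07  ] gap 0.01989666219025077
```

{"api": "send_rows", "payload": {"plan": [[0,0,3,0,0,0],[0,0,6,0,0,0],[0,0,8,0,0,0],[0,0,10,0,0,0],[0,0,12,0,0,0],[0,0,13,0,0,0],[0,0,14,0,0,0],[0,0,15,0,0,0],[0,0,16,0,0,0],[0,0,17,0,0,0]]}}

```text
clock: 16.3
tcp_pos: [0.6425, 0.0768, 0.0163]
orientation: [0.707, 0.001, 0.707, -0.001]
wrist_force: [-3.2, 0.0, 0.6]
finger_gap: 0.0849
```

{"api": "send_rows", "payload": {"plan": [[0,0,0.3,0,0,0],[0,0,0.6,0,0,0],[0,0,0.9,0,0,0],[0,0,1.2,0,0,0],[0,0,1.5,0,0,0],[0,0,1.5,0,0,0],[0,0,1.5,0,0,0],[0,0,1.5,0,0,0],[0,0,1.5,0,0,0],[0,0,1.5,0,0,0]]}}

```text
clock: 17.55
tcp_pos: [0.644, 0.0768, 0.0163]
orientation: [0.707, 0.001, 0.707, -0.001]
wrist_force: [-2.0, -0.2, 0.6]
finger_gap: 0.0851
```

```bash
python3 - <<'E'
from h import *
s=get_state();print(s["tcp_pos"],s["clock"],s["wrist_force"],s["ft_torque"])
E
python3 gap.py
```

```text
[0.644  0.0768 0.0163] 17.55 [-1.9889 -0.1785  0.6039] [0.0075 0.4028 0.0185]
[269.  148.5] [0.7594 0.1986 0.07  ] gap 0.0020069574101713172
[273.  148.5] [0.7593 0.189  0.07  ] gap 0.002126781631982544
[277.  148.5] [0.7591 0.1795 0.07  ] gap 0.0022471106828703125
[351.  147.5] [0.7589 0.0032 0.07  ] gap 0.0021145155165075424
[355.  147.5] [ 0.7587 -0.0063  0.07  ] gap 0.0022450557385973458
[359.  147.5] [ 0.7586 -0.0158  0.07  ] gap 0.0023760818605526035
[363.  147.5] [ 0.7584 -0.0252  0.07  ] gap 0.002507592416963189
[367.  147.5] [ 0.7583 -0.0347  0.07  ] gap 0.0026395859207425376
[371.  147.5] [ 0.7581 -0.0442  0.07  ] gap 0.0027720608632617605
```

Still sliding at about 2 N, so it isn't touching the trunking yet. I'll creep on.

{"api": "send_rows", "payload": {"plan": [[0,0,0.3,0,0,0],[0,0,0.6,0,0,0],[0,0,0.9,0,0,0],[0,0,1.2,0,0,0],[0,0,1.5,0,0,0],[0,0,1.7,0,0,0],[0,0,1.9,0,0,0],[0,0,2,0,0,0],[0,0,2,0,0,0],[0,0,2,0,0,0]]}}

```text
clock: 18.85
tcp_pos: [0.6448, 0.0769, 0.0161]
orientation: [0.706, 0.001, 0.708, -0.001]
wrist_force: [-6.4, 0.1, 2.3]
finger_gap: 0.0852
```

```bash
python3 - <<'E'
from h import *
s=get_state();print(s["tcp_pos"],s["clock"],s["wrist_force"],s["ft_torque"])
E
python3 gap.py
```

```text
[0.6448 0.0769 0.0161] 18.85 [-6.3795  0.0653  2.2994] [-0.0345  1.0284 -0.0963]
[269.  148.5] [0.7594 0.1986 0.07  ] gap 0.0020069574101713172
[273.  148.5] [0.7593 0.189  0.07  ] gap 0.002126781631982544
[277.  148.5] [0.7591 0.1795 0.07  ] gap 0.0022471106828703125
[351.  147.5] [0.7589 0.0032 0.07  ] gap 0.0021145155165075424
[355.  147.5] [ 0.7587 -0.0063  0.07  ] gap 0.0022450557385973458
[359.  147.5] [ 0.7586 -0.0158  0.07  ] gap 0.0023760818605526035
[363.  146.5] [ 0.7609 -0.0253  0.07  ] gap 5.980374852243564e-05
[367.  147.5] [ 0.7583 -0.0347  0.07  ] gap 0.0026395859207425376
[371.  146.5] [ 0.7606 -0.0442  0.07  ] gap 0.0003255025432913339
```

{"api": "send_rows", "payload": {"plan": [[0,0,0.3,0,0,0],[0,0,0.6,0,0,0],[0,0,0.9,0,0,0],[0,0,1.2,0,0,0],[0,0,1.5,0,0,0],[0,0,1.5,0,0,0],[0,0,1.5,0,0,0],[0,0,1.5,0,0,0],[0,0,1.5,0,0,0],[0,0,1.5,0,0,0]]}}

```text
clock: 20.15
tcp_pos: [0.6447, 0.077, 0.0158]
orientation: [0.705, 0.001, 0.709, -0.001]
wrist_force: [-10.6, 0.1, 4.2]
finger_gap: 0.0854
```

```bash
python3 - <<'E'
from h import *
s=get_state();print(s["tcp_pos"],s["clock"],s["wrist_force"],s["ft_torque"])
c=cam("side","side9");cv2.imwrite("pics/sidecrop9.png",cv2.resize(c["frame"][130:270,220:370],None,fx=5,fy=4.2))
E
python3 gap.py
```

```text
[0.6447 0.077  0.0158] 20.15 [-10.6398   0.0572   4.2083] [-0.0959  1.5219 -0.1848]
[269.  148.5] [0.7594 0.1986 0.07  ] gap 0.0020069574101713172
[273.  148.5] [0.7593 0.189  0.07  ] gap 0.002126781631982544
[277.  148.5] [0.7591 0.1795 0.07  ] gap 0.0022471106828703125
[351.  147.5] [0.7589 0.0032 0.07  ] gap 0.0021145155165075424
[355.  147.5] [ 0.7587 -0.0063  0.07  ] gap 0.0022450557385973458
[359.  147.5] [ 0.7586 -0.0158  0.07  ] gap 0.0023760818605526035
[363.  147.5] [ 0.7584 -0.0252  0.07  ] gap 0.002507592416963189
[367.  147.5] [ 0.7583 -0.0347  0.07  ] gap 0.0026395859207425376
[371.  146.5] [ 0.7606 -0.0442  0.07  ] gap 0.0003255025432913339
```

View pics/sidecrop9.png

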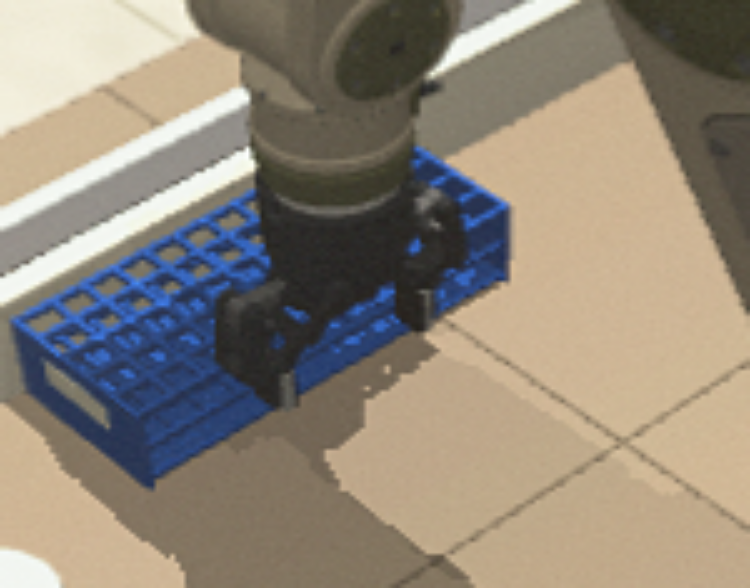

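{"api": "send_rows", "payload": {"plan": [[0,0,-2,0,0,0],[0,0,-4,0,0,0],[0,0,-8,0,0,0],[0,0,-15,0,0,0],[0,0,-25,0,0,0],[0,0,-40,0,0,0],[0,0,-55,0,0,0],[0,0,-75,0,0,0],[-20,0,-95,0,0,0],[-50,0,-105,0,0,0]]}}

```text
clock: 21.5
tcp_pos: [0.5395, 0.0772, 0.0657]
orientation: [0.706, 0.001, 0.708, -0.001]
wrist_force: [0.4, 0.0, 0.0]
finger_gap: 0.0851
```

{"api": "send_rows", "payload": {"plan": [[-30,0,0,0,0,0],[-60,0,-10,0,0,0],[-90,0,-30,0,0,0],[-120,0,-55,0,0,0],[-150,0,-80,0,0,0],[-170,0,-100,0,0,0],[-180,0,-120,0,0,0],[-180,0,-140,0,0,0],[-180,0,-150,0,0,0],[-180,0,-150,0,0,0]]}}

```text
clock: 22.75
tcp_pos: [0.3919, 0.0776, 0.2463]
orientation: [0.707, 0.001, 0.707, -0.001]
wrist_force: [-1.0, -0.3, 0.5]
finger_gap: 0.0848
```

```bash
python3 - <<'E'
from h import *
s=get_state();print(s["tcp_pos"],s["clock"],s["wrist_force"])
w=cam("wrist","wrist10")
c=cam("top","top10");cv2.imwrite("pics/topcrop10.png",cv2.resize(c["frame"][120:220,250:400],None,fx=5,fy=5,interpolation=cv2.INTER_CUBIC))
s=cam("side","side10")
a=cv2.imread("pics/side0.png");cv2.imwrite("pics/sidecrop10.png",cv2.resize(s["frame"][130:280,200:380],None,fx=4,fy=4,interpolation=cv2.INTER_CUBIC))
E
python3 gap.py
```

```text
[0.3919 0.0776 0.2463] 22.75 [-0.9607 -0.3194  0.5097]
[269.  148.5] [0.7594 0.1986 0.07  ] gap 0.0020069574101713172
[273.  148.5] [0.7593 0.189  0.07  ] gap 0.002126781631982544
[277.  148.5] [0.7591 0.1795 0.07  ] gap 0.0022471106828703125
[281.  148.5] [0.759  0.1699 0.07  ] gap 0.0023679435710356467
[352.  147.5] [0.7589 0.0008 0.07  ] gap 0.0021471049395968
[356.  147.5] [ 0.7587 -0.0086  0.07  ] gap 0.002277766772844525
[360.  147.5] [ 0.7586 -0.0181  0.07  ] gap 0.0024089141416447912
[364.  147.5] [ 0.7584 -0.0276  0.07  ] gap 0.002540545575155817
[368.  147.5] [ 0.7583 -0.0371  0.07  ] gap 0.002672659580892689
[372.  146.5] [ 0.7605 -0.0466  0.07  ] gap 0.0003588517931739643
```

View pics/topcrop10.png

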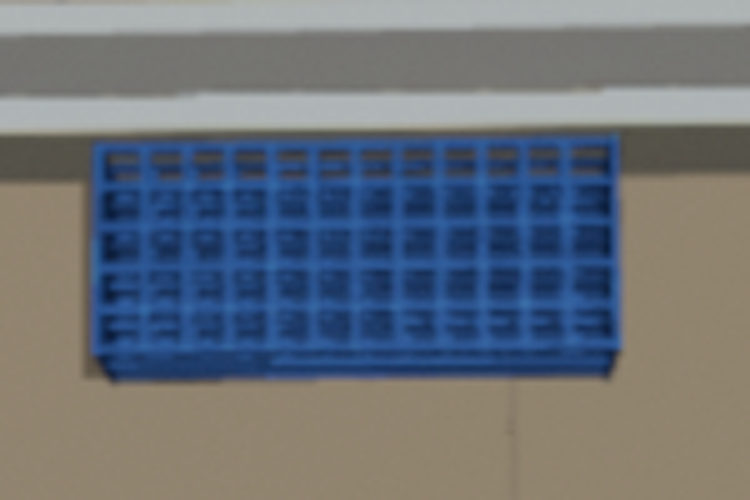

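View pics/side10.png

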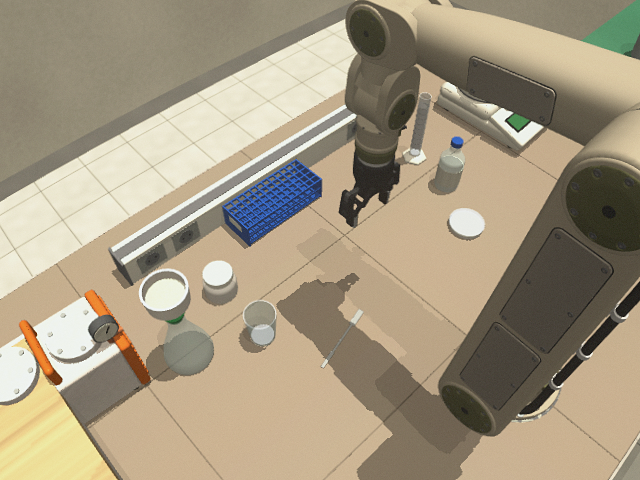

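View pics/sidecrop10.png

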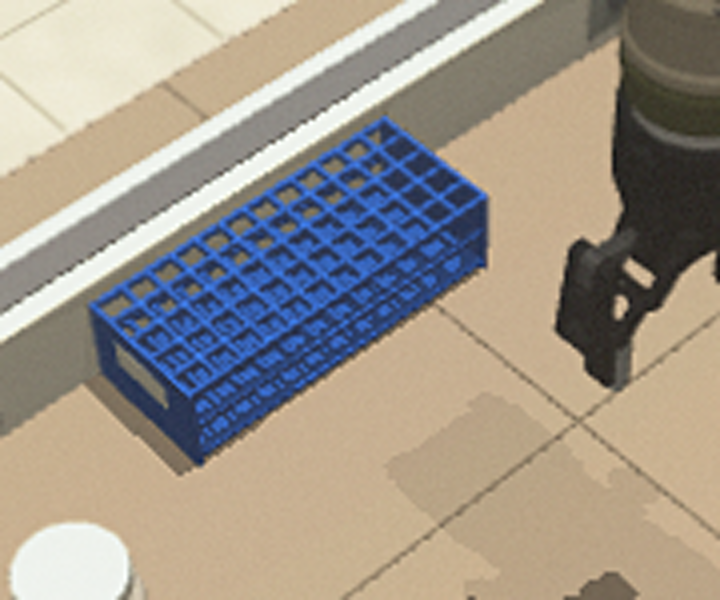

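View pics/wrist10.png

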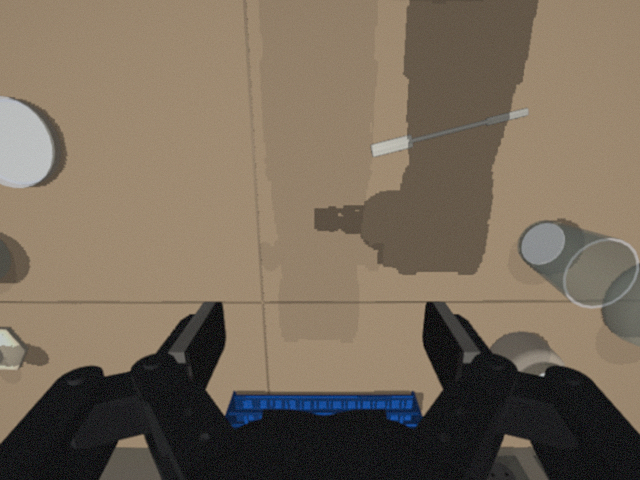

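The side and top views show the rack standing along the trunking and the bystanders in place. I'll do one subpixel check of the angle, and compare bystander positions in the before and after pictures.

```bash
python3 - <<'E'
from h import *
c=cam("top"); f=c["frame"].astype(float); b=f[:,:,0]-f[:,:,2]; g=f.mean(2)
P=[];T=[]
for u in range(274,371):
    col=b[140:156,u]; k=np.where((col[:-1]<40)&(col[1:]>=40))[0]
    if len(k): k=k[0];P.append((u,140+k+(40-col[k])/(col[k+1]-col[k])))
for u in list(range(225,264))+list(range(380,440)):
    col=g[136:156,u]; k=np.where((col[:-1]>=130)&(col[1:]<130))[0][0];T.append((u,136+k+(col[k]-130)/(col[k]-col[k+1])))
for n,Q,z in(("rack",P,.07),("trunk",T,.085)):
    W=cast(c,Q,z);a=np.polyfit(W[:,1],W[:,0],1);r=W[:,0]-np.polyval(a,W[:,1])
    print(n,"x(-.05)=%.4f x(.2)=%.4f"%(np.polyval(a,-.05),np.polyval(a,.2)),"deg %.3f"%np.degrees(np.arctan(a[0])),"rms",r.std())
for nm,a,b_ in(("side",cv2.imread("pics/side0.png"),cv2.imread("pics/side10.png")),("top",cv2.imread("pics/top0.png"),cv2.imread("pics/top10.png"))):
    rois={"side":{"flask":(135,265,70,115),"jar":(198,258,42,42),"beaker":(240,298,38,50)},"top":{"flaskjar":(80,195,155,85),"beaker":(188,263,42,36),"cyl":(482,192,62,46),"bottle":(486,256,44,36),"dish":(440,308,48,46)}}[nm]
    for k,(x,y,w,h) in rois.items():
        r=cv2.matchTemplate(b_[y-6:y+h+6,x-6:x+w+6],a[y:y+h,x:x+w],cv2.TM_CCOEFF_NORMED);print(nm,k,np.array(cv2.minMaxLoc(r)[3])-6,round(float(r.max()),3))
s=cam("side")
d=cam("top");print("spat")
E
```

```text
rack x(-.05)=0.7602 x(.2)=0.7607 deg 0.113 rms 0.00017380023959487535
trunk x(-.05)=0.7601 x(.2)=0.7606 deg 0.119 rms 0.0002450636659088482
side flask [0 0] 0.999
side jar [0 0] 0.999
side beaker [0 0] 0.988
top flaskjar [0 0] 1.0
top beaker [0 0] 0.999
top cyl [0 0] 0.999
top bottle [0 0] 1.0
top dish [0 0] 0.972
spat
```

```bash
python3 -c "
from workcell import job,get_state
print(job.hand_in(), get_state()['clock'])"
```

```text
the job is handed in; nothing more can be done
the job is handed in; nothing more can be done
```

The rack is back on its feet with its whole rear side flush against the trunking. The job was handed in at about 23 s of the 54 s allowed.

- **Tipping:** I pushed the upper edge towards the robot with the two open fingertips, and the rack fell onto its feet. Nothing was pinched or lifted.
- **Pushing back:** I turned it square with both fingertips while pushing, crept it up to the trunking, pressed to about 11 N, and backed clear.
- **Flush check:** By subpixel fit in the top view, the rear edge is at x = 0.7602–0.7607 m and 0.113°. The trunking face is at 0.7601–0.7606 m and 0.119°. A coarser, pixel-limited check read gaps of 0.3–2.7 mm, but the contact force and the finer fit both say flush.
- **Bystanders:** The flask, jar, beaker, cylinder, bottle and dish show zero shift between the before and after pictures. I checked the spatula by eye only; it looks unmoved.
- **Forces:** The largest wrist force I read was about 11 N. I read it only at the end of each move, not during it.

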